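# Index the rotary table to the next hole

### The job

The round wooden lid blank on the rotary indexing table is ready for its next hole. Press the red plunger pad down into its yellow cup with the closed fingertips, and with it held in swing the table round to the neighbouring hole marked by the green ring, then let go so that the pin springs fully up into that hole. The lid blank just rides along: do not lift it or push it off centre, and leave the hammer, the glue bottle and the wooden bracket where they are.

Things in the scene. Friction and masses are not known exactly. Their poses are not given: they have to be found in the camera images.
- axis (a point): the pivot of the rotary indexing table, centre of the round aluminium disc (156 mm across), at the height of the disc's top face, 56 mm above the bench. The blue base (244 mm across, bolted down) stands somewhere in front of the robot, turned up to 35 degrees either way, with the arm on the robot side. An aluminium arm reaches out from the disc and turns with it; at its end, 155 mm from the pivot, is the yellow cup with the red plunger pad
- pad_top (a point): centre of the top face of the red plunger pad (round, 62 mm across, flat), 155 mm from the pivot, 70 mm above the bench when up. It sits in a yellow cup (inside 70 mm, outside 82 mm across, rim 66 mm above the bench) that turns with the table, and goes straight down 16 mm, against a spring: about 3 N at first, 9 N fully in. Pressed in, its top is 12 mm below the cup's rim, so fingertips inside the cup can also push on the cup's wall sideways. It springs up when let go
- pin_tip (a point): rounded red top of the locking pin (10 mm across), on the line from the pivot to the pad, 100 mm from the pivot; goes up and down with the pad. Up, it stands in a hole of the index arc and about 3 mm above it, and locks the table; pressed in by 13 mm or more it is below the arc (free to turn). Let go between two holes it stays pressed in by 13 mm under the arc
- plunger (a joint): how far the pad and pin are pressed in, m: 0 fully up, 0.016 fully in
- turntable (a joint): angle of the table, rad, 0 in the starting hole, positive counter-clockwise seen from above; turns with a light drag (about 0.15 N m) and stays where it is left. Holes are at 0, +-0.524 and +-1.047 rad; a hole is 14 mm wide, so the pin has 2 mm play to each side
- ring_next: green marker ring (35 mm across, 3 mm thick) fixed round the hole to go to, on the flat steel index arc (10 mm thick, 28 mm wide, top 70 mm above the bench); origin at the hole's centre, on the arc's top. It is the next hole to the left or to the right of the starting one, 30 degrees away, 100 mm from the pivot
- ring_done: white marker ring of the same size, round the hole on the other side of the starting hole: not to be used
- blank: round lid blank of light wood with a small knob, 120 mm across, 44 mm high with the knob (18 mm at the edge), about 150 g, loose, centred on the disc; origin at the centre of its underside, 56 mm above the bench
- hammer: hammer lying on the bench, bystander
- glue: yellow glue bottle, 60 mm across, 160 mm tall, standing on the bench, bystander; origin at the centre of its underside
- bracket: L-shaped wooden bracket, 140 x 70 mm, 97 mm high, standing on the bench to the left, bystander; origin at the centre of its underside
Things that resemble listed ones, but are neither listed nor needed, are in the scene too. Leave any blue or orange look-alike of the blank alone.

How it is judged:
By the outcome, as a careful person would: the job done as asked, in the order asked, and still so for the second after the job is handed in, with the robot touching nothing.
It also fails if it takes over 35 s, if anything falls off the work surface, if the arm or the gripper's body presses on something with over 40 N, if the wrist force passes 120 N, or if a joint passes its speed limit or range.

### The arm

A 6-joint arm with a two-finger parallel gripper is mounted at the origin on the work surface. World frame = base frame: x ahead of the robot, y to its left, z up, the work surface at z = 0. Lengths are in m, angles in rad, forces in N, time in s.
With the tool pointing down it reaches from about 0.4 to 0.825 m from the base axis. Payload 7 kg.
Tool frame: the origin (TCP) lies on the front face of the gripper's body, between the roots of the fingers; the fingertips stand 66 mm ahead of it and the grasp point (between the pads) lies 47 mm ahead of it; x points along the fingers, z is the direction in which the jaws open and shut, and the axes are right-handed (so a half turn about x gives the same grasp; the last joint's range is limited). The gripper opens to 88 mm and grips with 3 to 60 N. Pads are 19 mm wide; open, the fingers measure 130 mm over their backs; the gripper's body (78 mm by 193 mm) begins 47 mm behind the grasp point.
Start: joints at [-0.814, 0.359, 0.012, 0, -1.224, -0.288], TCP at [0.305, -0.602, 0.292] pointing down, gripper open.
Joint ranges: [-3.07, 3.07], [-1.43, 2.12], [-1.02, 1.25], [-3.03, 1.67], [-3.05, -0], [-3.03, 3.03]. Speed limits (rad/s): [2.39, 2.39, 3.01, 3.14, 3.14, 3.14].

### API

Orientations are given as [roll, pitch, yaw] about the fixed x, y, z axes, in that order (R = Rz(yaw) Ry(pitch) Rx(roll)).
In Python, from bench import r gives the robot as it stands.
- The arm moves only by the tool step_arm, never from a script. Its argument "deltas" is a list of rows, each a list of 3 entries, a list of its own where there are three numbers: the opening, from 0 (shut) to 1 (fully open), then the shift along the world's x, y, z in m, then the turn, a rotation vector about the world's x, y, z in degrees. A call has exactly 10 rows; each row is the pose to reach, as a shift and turn from the pose commanded when the call began; what a row does not reach only later rows make up. A row lasts 1/12 s, in which the tool goes at most 41.7 mm and 7.16 degrees, less where a joint would pass 70% of its speed; a pose out of reach is approached as far as the arm can. A call with a gripper value outside its range is refused whole. The fingers move at their own pace and stop on an object; the grip force is fixed at half the most. Time passes only in rows, so rows that repeat a pose let the fingers close, or fill a call up. It gives the time, the measured TCP pose, the force and the opening at its end, in the units of the state.
- r.observe(): the state, without advancing time (a new reading comes with each control period).
- r.grab_frame(name): name is "side" or "top" or "wrist"; returns a dict with "img" (480x640x3 uint8, red, green, blue), "K" (3x3 intrinsics, pixels), "rvec" (rotation vector, rad) and "tvec" (3), from world to camera coordinates, as OpenCV has them; the wrist camera has in their place "T_tool_cam" (4x4, takes a point from camera to tool coordinates, whose origin is the TCP and whose axes are the tool frame's). Camera axes: x right, y down, z forward; pixel columns grow to the right and rows downward; lengths in m; the calibration is good to about 2 mm. The wrist camera is an equidistant fisheye: a pixel r from the principal point sees the ray r / f radians off the axis. A picture is of the moment at which its call begins: read the wrist's pose just before it. There is no depth.
- r.sign_off(): hands the job in, once; it reports no verdict.
The state is a dict: "clock": time; "joint_pos": joint angles; "joint_velocities": joint speeds; "joint_efforts": joint torques, N m; "ee_pos": TCP position; "tool_rot": TCP orientation; "contact_force": force on the tool from outside, world axes, zero at the start; "wrist_torque": the same for the moment, N m; "gripper_width": opening from 0.0 (shut) to 1.0 (fully open).
Only numpy, scipy, OpenCV 4.12 (cv2) and the standard library are available. Lean on these libraries where they do the work, as an engineer would, in place of code of your own. Each camera call takes 0.05 s, during which the arm holds its last target.

## Working session

There is one attempt and no reset: what is moved stays moved. The work goes in short steps, Python scripts to look and compute and a tool call to move; the robot and the scene stay as the last step left them, time stands still between calls to the robot, and variables do not carry over. Pictures are saved under pics/ and viewed, and the job is handed in when it is done.

Besides the shell and the picture viewer there is one more tool, called as name([rows], argument=value, ...), one row to a line, values as JSON. step_arm: Moves the arm, as the interface text tells. Its arguments: {"type":"object","properties":{"deltas":{"type":"array","items":{"type":"array"}}},"required":["deltas"]}

```bash
mkdir -p pics; ls; python3 - <<'E'
from bench import r
import cv2
s=r.observe(); print({k:s[k] for k in('clock','ee_pos','tool_rot','gripper_width','contact_force')})
import pickle
d={}
for n in('side','top','wrist'):
    f=r.grab_frame(n); d[n]=f; cv2.imwrite(f'pics/{n}0.png',f['img'][:,:,::-1])
pickle.dump((s,d),open('f0.pkl','wb'))
E
```

```text
pics
{'clock': 0.0, 'ee_pos': array([ 0.30478428, -0.60182271,  0.29119436]), 'tool_rot': array([0.09111592, 1.56907955, 2.13058603]), 'gripper_width': 0.9994141698013059, 'contact_force': array([ 0.32899268, -0.81497178,  0.70839366])}
```

View pics/top0.png

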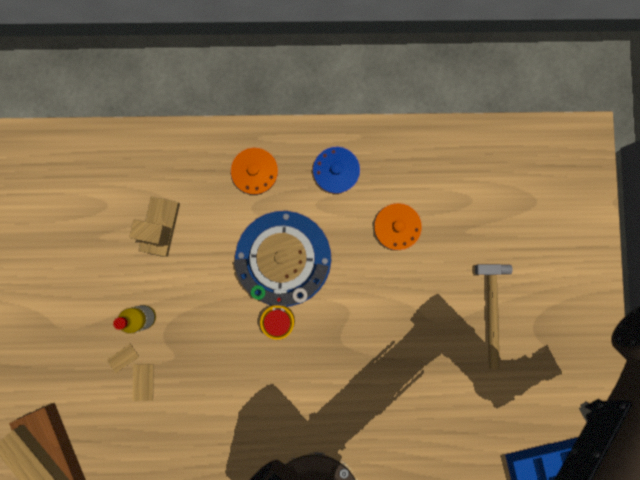

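View pics/side0.png

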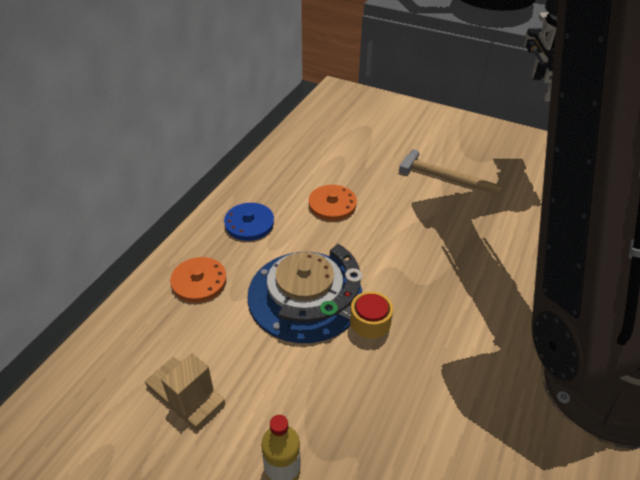

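View pics/wrist0.png

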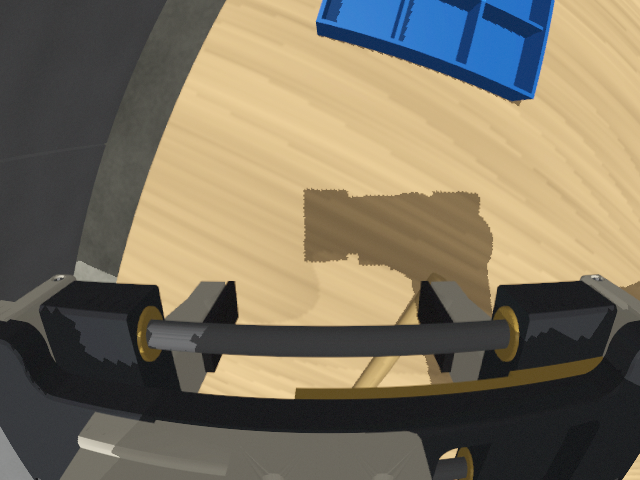

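Top view: pad at about (277,322), green ring (258,293), white ring (300,295) and the wooden blank on the table at (281,257). The look-alikes are two orange blanks and a blue one at (254,171), (398,226) and (336,170). Only the light-wood one sits on the disc. The side view agrees. Next I'll measure by colour and triangulate.

```bash
cat > h.py <<'E'
import numpy as np, cv2
def cam(f):
    R=cv2.Rodrigues(np.asarray(f['rvec'],float))[0]; t=np.asarray(f['tvec'],float).ravel(); return R,t,-R.T@t
def ray(f,p):
    R,t,c=cam(f); d=R.T@np.linalg.inv(f['K'])@[p[0],p[1],1]; return c,d/np.linalg.norm(d)
def plane(f,p,z):
    c,d=ray(f,p); return c+d*(z-c[2])/d[2]
def tri(f1,p1,f2,p2):
    c1,d1=ray(f1,p1);c2,d2=ray(f2,p2)
    s=np.linalg.lstsq(np.c_[d1,-d2],c2-c1,rcond=None)[0]
    a,b=c1+d1*s[0],c2+d2*s[1]; return (a+b)/2,np.linalg.norm(a-b)
def blobs(img,kind,mn=15):
    h=cv2.cvtColor(img,cv2.COLOR_RGB2HSV)
    H,S,V=h[...,0].astype(int),h[...,1],h[...,2]
    m={'red':((H<6)|(H>172))&(S>170)&(V>90),'green':(H>50)&(H<85)&(S>120)&(V>60),'white':(S<30)&(V>170),
       'yellow':(H>15)&(H<32)&(S>190)&(V>90)}[kind].astype(np.uint8)
    cs,_=cv2.findContours(m,cv2.RETR_EXTERNAL,cv2.CHAIN_APPROX_NONE)
    o=[]
    for c in cs:
        if cv2.contourArea(c)>=mn:
            e=cv2.fitEllipse(cv2.convexHull(c)) if len(cv2.convexHull(c))>=5 else None
            o.append((cv2.contourArea(c),e))
    return sorted(o,key=lambda q:-q[0])
E
python3 - <<'E'
import pickle
from h import *
s,d=pickle.load(open('f0.pkl','rb'))
for n in('top','side'):
    im=d[n]['img']
    for k in('red','green','white','yellow'):
        for a,e in blobs(im,k)[:6]:
            if e: print(n,k,a,np.round(e[0],1),np.round(e[1],1))
t=d['top']['img'][200:350,220:345];cv2.imwrite('pics/ct.png',cv2.resize(t,None,fx=4,fy=4,interpolation=cv2.INTER_CUBIC)[:,:,::-1])
t=d['side']['img'][230:350,235:405];cv2.imwrite('pics/cs.png',cv2.resize(t,None,fx=4,fy=4,interpolation=cv2.INTER_CUBIC)[:,:,::-1])
E
```

```text
top red 463.5 [276.6 322.4] [24.6 25.3]
top red 94.0 [119.4 322.9] [11.  12.1]
top green 142.5 [257.6 292. ] [13.8 14.6]
top white 157.0 [296.5 276. ] [12.6 37.5]
top white 137.5 [299.8 241.6] [12.1 36.4]
top white 89.5 [264.2 273.3] [13.6 34.4]
top white 85.5 [266.4 240. ] [13.4 34.8]
top yellow 897.0 [276.7 321.9] [34.1 35.1]
top yellow 355.5 [130.5 320.2] [24.5 26. ]
side red 586.5 [371.8 306.3] [24.5 32.1]
side red 213.5 [278.4 423.2] [16.4 17.7]
side green 160.0 [328.5 307.8] [13.4 17. ]
side white 154.5 [277.  283.8] [16.6 32.4]
side white 103.0 [310.7 299.4] [11.9 44.4]
side white 100.5 [335.7 278.9] [10.  22.8]
```

View pics/ct.png

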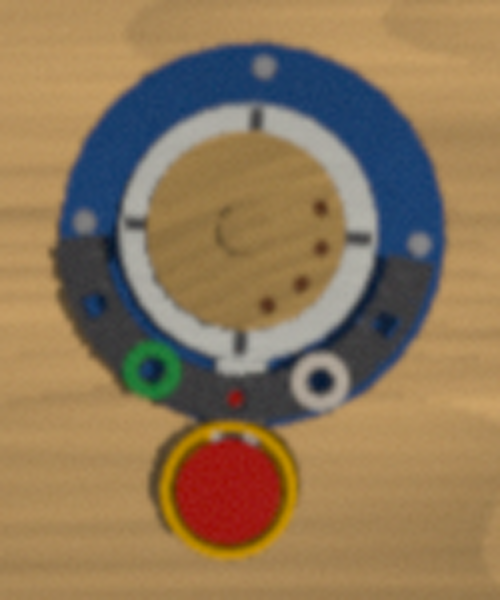

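View pics/cs.png

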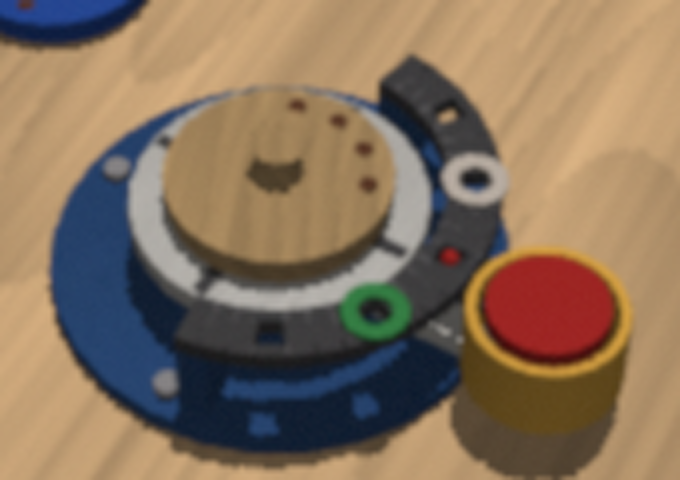

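Crops confirm: wood blank on the disc (top crop about (246,232)), green ring at crop (152,370), pin at (236,398), pad at (229,490). The green ring is on the viewer's left of the pin.

```bash
python3 - <<'E'
import pickle
from h import *
s,d=pickle.load(open('f0.pkl','rb'))
T,S=d['top'],d['side']
def go(n,a,b,z):
    p,e=tri(T,a,S,b); print(n,'tri',p.round(4),'gap',round(e,4),'top@z',plane(T,a,z).round(4),'side@z',plane(S,b,z).round(4))
    return (plane(T,a,z)+plane(S,b,z))[:2]/2
pad=go('pad',(276.6,322.4),(371.8,306.3),.07)
g=go('green',(257.6,292),(328.5,307.8),.0715)
w=go('white',(299.6,294.6),(353.1,274.6),.0715)
pin=go('pin',(278.6,299.1),(347.4,293.6),.073)
# disc: white mask hull in top
h=cv2.cvtColor(T['img'],cv2.COLOR_RGB2HSV)
m=((h[...,1]<45)&(h[...,2]>140)).astype(np.uint8); m[:,:220]=0;m[:200]=0;m[290:]=0;m[:,345:]=0
y,x=np.nonzero(m); q=np.c_[x,y]; q=q[np.hypot(x-281.6,y-258.5)<34].astype(np.int32)
hull=cv2.convexHull(q); e=cv2.fitEllipse(hull); print('disc',e)
ax=plane(T,e[0],.056)[:2]
print('axis',ax,'dists pad,g,w,pin',[round(np.linalg.norm(v-ax),4) for v in(pad,g,w,pin)])
for n,v in(('pad',pad),('g',g),('w',w),('pin',pin)): print(n,np.degrees(np.arctan2(*(v-ax)[::-1])).round(1))
print('cam',cam(T)[2],cam(S)[2])
E
```

```text
pad tri [0.4474 0.0815 0.0681] gap 0.0032 top@z [0.4461 0.0807 0.07  ] side@z [0.4483 0.0837 0.07  ]
green tri [0.5196 0.1255 0.0709] gap 0.0026 top@z [0.5185 0.1249 0.0715] side@z [0.5206 0.1265 0.0715]
white tri [0.5123 0.0261 0.0719] gap 0.0032 top@z [0.5108 0.0254 0.0715] side@z [0.5139 0.0264 0.0715]
pin tri [0.5022 0.076  0.0704] gap 0.0028 top@z [0.501  0.0752 0.073 ] side@z [0.5027 0.0786 0.073 ]
disc ((281.71258544921875, 257.5491638183594), (62.996971130371094, 63.54247283935547), 29.47450065612793)
axis [0.59988112 0.06794389] dists pad,g,w,pin [np.float64(0.1533), np.float64(0.099), np.float64(0.0971), np.float64(0.0985)]
pad 174.7
g 144.3
w -154.4
pin 174.8
cam [ 0.56140758 -0.00340304  1.20130645] [0.22760125 0.76711591 0.94930001]
```

```bash
python3 - <<'E'
import pickle
from h import *
from scipy.spatial.transform import Rotation as Ro
s,d=pickle.load(open('f0.pkl','rb'))
R=Ro.from_euler('xyz',s['tool_rot']).as_matrix(); print(R.round(4))
z=R[:,2]; print('jaw angle deg',np.degrees(np.arctan2(z[1],z[0])), 'cam', d['wrist']['T_tool_cam'].round(3))
from scipy.optimize import least_squares
P=dict(pad=(.4472,.0822),g=(.5196,.1257),w=(.5124,.0259),pin=(.5019,.0769))
def m(v,rad,a): return v[:2]+rad*np.array([np.cos(v[2]+a),np.sin(v[2]+a)])
f=lambda v:np.concatenate([m(v,.155,0)-P['pad'],m(v,.1,0)-P['pin'],m(v,.1,-np.pi/6)-P['g'],m(v,.1,np.pi/6)-P['w'],v[:2]-[.5999,.0679]])
q=least_squares(f,[.6,.07,3.05]); print(q.x,np.degrees(q.x[2]),q.fun.round(4))
for k in range(0,31,3): print(k,(m(q.x,.155,-np.radians(k))-m(q.x,.155,0)).round(4), m(q.x,.155,-np.radians(k)).round(4))
E
```

```text
[[-9.000e-04 -8.922e-01 -4.517e-01]
 [ 1.500e-03 -4.517e-01  8.922e-01]
 [-1.000e+00  2.000e-04  1.700e-03]]
jaw angle deg 116.85302210413741 cam [[ 0.001 -0.292  0.956 -0.093]
 [ 0.    -0.956 -0.292  0.078]
 [ 1.     0.    -0.     0.001]
 [ 0.     0.     0.     1.   ]]
[0.60151691 0.06827632 3.05456564] 175.01371924569906 [-0.0001 -0.0005 -0.      0.0001 -0.     -0.0001 -0.0015  0.0001  0.0016
  0.0004]
0 [0. 0.] [0.4471 0.0817]
3 [0.0009 0.0081] [0.448  0.0898]
6 [0.0023 0.0161] [0.4494 0.0978]
9 [0.004 0.024] [0.4511 0.1057]
12 [0.0062 0.0318] [0.4533 0.1136]
15 [0.0087 0.0395] [0.4559 0.1213]
18 [0.0117 0.0471] [0.4588 0.1288]
21 [0.0151 0.0544] [0.4622 0.1362]
24 [0.0188 0.0616] [0.4659 0.1434]
27 [0.0229 0.0686] [0.47   0.1504]
30 [0.0274 0.0754] [0.4745 0.1572]
```

step_arm([
  [0, [0.015, 0.03, 0], [0, 0, -2]],
  [0, [0.03, 0.06, 0], [0, 0, -4]],
  [0, [0.045, 0.095, 0], [0, 0, -6]],
  [0, [0.06, 0.13, 0], [0, 0, -8]],
  [0, [0.075, 0.165, 0], [0, 0, -10]],
  [0, [0.09, 0.2, 0], [0, 0, -12]],
  [0, [0.105, 0.235, 0], [0, 0, -14]],
  [0, [0.12, 0.27, 0], [0, 0, -16]],
  [0, [0.135, 0.305, 0], [0, 0, -18]],
  [0, [0.145, 0.34, 0], [0, 0, -20]],
])

```text
clock: 0.98
ee_pos: [0.4507, -0.2604, 0.2921]
tool_rot: [-1.97, 1.571, -0.281]
contact_force: [1.2, 0.6, 0.4]
gripper_width: 0.301
```

step_arm([
  [0, [0, 0.035, 0], [0, 0, -1]],
  [0, [0, 0.075, -0.005], [0, 0, -2]],
  [0, [0, 0.115, -0.01], [0, 0, -4]],
  [0, [0, 0.155, -0.02], [0, 0, -5]],
  [0, [0, 0.195, -0.035], [0, 0, -6]],
  [0, [0, 0.235, -0.05], [0, 0, -8]],
  [0, [0, 0.27, -0.065], [0, 0, -9]],
  [0, [0, 0.305, -0.08], [0, 0, -10]],
  [0, [-0.002, 0.33, -0.09], [0, 0, -11]],
  [0, [-0.003, 0.344, -0.092], [0, 0, -12]],
])

```text
clock: 1.82
ee_pos: [0.4459, 0.084, 0.1985]
tool_rot: [2.063, 1.568, -2.738]
contact_force: [-0.3, -0.4, -0.1]
gripper_width: 0.005
```

```bash
cat > look.py <<'E'
import sys,pickle
from bench import r
from h import *
tag=sys.argv[1]
s=r.observe(); print(s['clock'],np.round(s['ee_pos'],4),np.round(s['contact_force'],2),round(s['gripper_width'],3))
d={}
for n in('top','side','wrist'):
    f=r.grab_frame(n);d[n]=f
pickle.dump((s,d),open(f'f_{tag}.pkl','wb'))
t=cv2.resize(d['top']['img'][200:350,220:345],None,fx=3.2,fy=3.2,interpolation=cv2.INTER_CUBIC)
u=cv2.resize(d['side']['img'][230:350,235:405],(400,282),interpolation=cv2.INTER_CUBIC)
w=cv2.resize(d['wrist']['img'],(400,300))
o=np.zeros((582,800,3),np.uint8); o[:480,:400]=t; o[:282,400:]=u; o[282:,400:]=w
cv2.imwrite(f'pics/{tag}.png',o[:,:,::-1])
E
python3 look.py a
```

```text
1.8167 [0.4459 0.084  0.1985] [-0.32 -0.41 -0.06] 0.005
```

View pics/a.png

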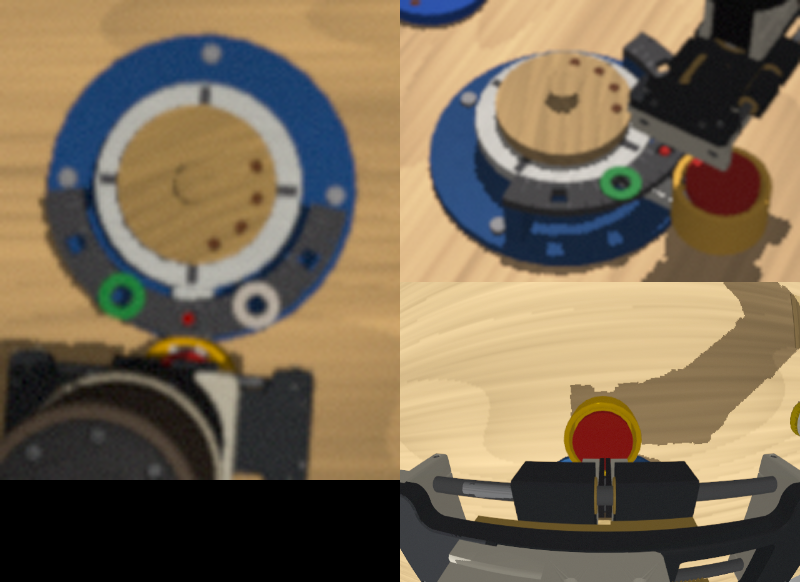

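Fingers are closed above the pad. In the wrist view the pad is at about full-frame (325,248), with its lower part hidden by the fingers. I'll check its position with the cup rim seen from the wrist.

```bash
cat >> h.py <<'E'
from scipy.spatial.transform import Rotation as Ro
def wray(f,s,p):
    K=f['K']; u=np.array([(p[0]-K[0,2]),(p[1]-K[1,2])*K[0,0]/K[1,1]]); th=np.hypot(*u)/K[0,0]
    dc=np.r_[u/np.hypot(*u)*np.sin(th),np.cos(th)]
    T=f['T_tool_cam'];R=Ro.from_euler('xyz',s['tool_rot']).as_matrix()
    return s['ee_pos']+R@T[:3,3],R@T[:3,:3]@dc
def wplane(f,s,p,z):
    c,d=wray(f,s,p); return c+d*(z-c[2])/d[2]
def circ(P):
    A=np.c_[2*P[:,:2],np.ones(len(P))]; x=np.linalg.lstsq(A,(P[:,:2]**2).sum(1),rcond=None)[0]
    return x[:2],np.sqrt(x[2]+x[:2]@x[:2])
E
python3 - <<'E'
import pickle
from h import *
s,d=pickle.load(open('f_a.pkl','rb')); f=d['wrist']; im=f['img']
h=cv2.cvtColor(im,cv2.COLOR_RGB2HSV);H,S,V=[h[...,i].astype(int) for i in range(3)]
m=(((H<6)|(H>172))&(S>150)&(V>60)).astype(np.uint8); m[:170]=0;m[290:]=0;m[:,:250]=0;m[:,400:]=0
c=max(cv2.findContours(m,cv2.RETR_EXTERNAL,cv2.CHAIN_APPROX_NONE)[0],key=cv2.contourArea)[:,0]
print(c.min(0),c.max(0))
P=np.array([wplane(f,s,p,.07) for p in c])
# upper/side part not occluded
k=c[:,1]<275
cc,rr=circ(P[k]); print(cc,rr)
for i in range(3):
    res=abs(np.hypot(*(P[:,:2]-cc).T)-rr); k=(res<.0015); cc,rr=circ(P[k])
print(cc,rr,k.sum(),len(k))
t=im[170:310,230:420];cv2.imwrite('pics/wa.png',cv2.resize(t,None,fx=4,fy=4)[:,:,::-1])
E
```

```text
[276 206] [371 289]
[0.44549232 0.08284459] 0.030215257217542767
[0.44580281 0.08276601] 0.030422017600717548 205 287
```

View pics/wa.png

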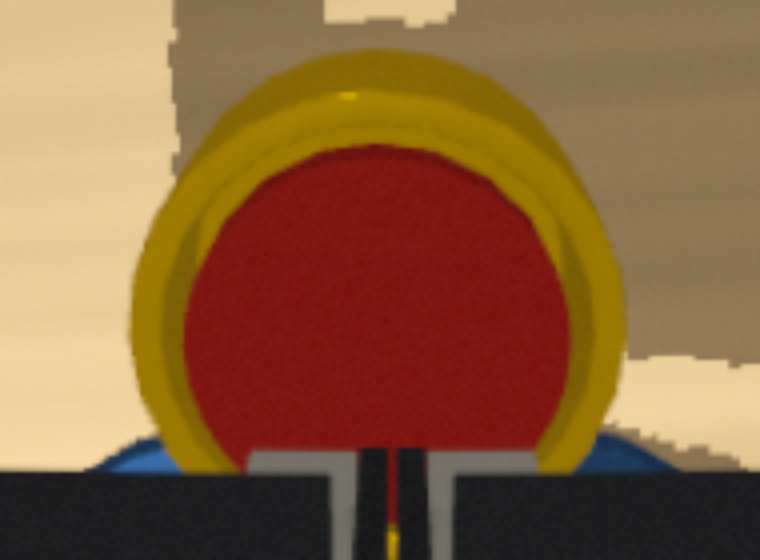

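step_arm([
  [0, [0, 0, -0.015], [0, 0, 0]],
  [0, [0, 0, -0.03], [0, 0, 0]],
  [0, [0, 0, -0.045], [0, 0, 0]],
  [0, [0, 0, -0.055], [0, 0, 0]],
  [0, [0, 0, -0.061], [0, 0, 0]],
  [0, [0, 0, -0.066], [0, 0, 0]],
  [0, [0, 0, -0.07], [0, 0, 0]],
  [0, [0, 0, -0.074], [0, 0, 0]],
  [0, [0, 0, -0.076], [0, 0, 0]],
  [0, [0, 0, -0.076], [0, 0, 0]],
])

```text
clock: 2.8
ee_pos: [0.4469, 0.0815, 0.1244]
tool_rot: [2.626, 1.571, -2.176]
contact_force: [-2.7, -0.6, 7.2]
gripper_width: 0.004
```

```bash
python3 look.py b
```

```text
2.8 [0.4469 0.0815 0.1244] [-2.68 -0.64  7.18] 0.004
```

View pics/b.png

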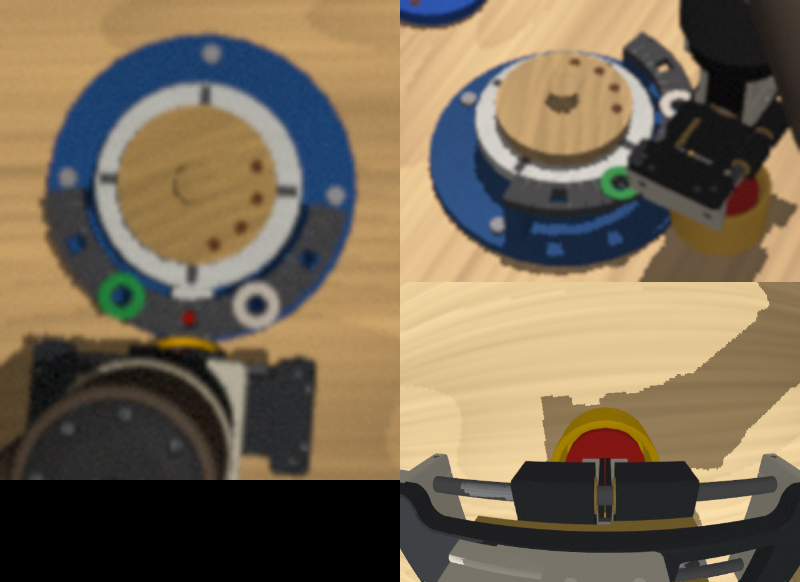

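Pressed about 11.6 mm by both height and force; 4 mm more to go.

step_arm([
  [0, [0, 0, -0.001], [0, 0, 0]],
  [0, [0, 0, -0.002], [0, 0, 0]],
  [0, [0, 0, -0.003], [0, 0, 0]],
  [0, [0, 0, -0.004], [0, 0, 0]],
  [0, [0, 0, -0.004], [0, 0, 0]],
  [0, [0, 0, -0.004], [0, 0, 0]],
  [0, [0, 0, -0.004], [0, 0, 0]],
  [0, [0, 0, -0.004], [0, 0, 0]],
  [0, [0, 0, -0.004], [0, 0, 0]],
  [0, [0, 0, -0.004], [0, 0, 0]],
])

```text
clock: 3.78
ee_pos: [0.4469, 0.0816, 0.1209]
tool_rot: [-1.175, 1.57, 0.306]
contact_force: [-4.1, -0.9, 8.2]
gripper_width: 0.005
```

Depth is about 15 mm (8.2 N), past the 13 mm needed. Swinging clockwise, first half.

step_arm([
  [0, [0.0004, 0.004, 0], [0, 0, -1.5]],
  [0, [0.0009, 0.0081, 0], [0, 0, -3]],
  [0, [0.0015, 0.0121, 0], [0, 0, -4.5]],
  [0, [0.0023, 0.0161, 0], [0, 0, -6]],
  [0, [0.0031, 0.02, 0], [0, 0, -7.5]],
  [0, [0.004, 0.024, 0], [0, 0, -9]],
  [0, [0.0051, 0.0279, 0], [0, 0, -10.5]],
  [0, [0.0062, 0.0318, 0], [0, 0, -12]],
  [0, [0.0075, 0.0357, 0], [0, 0, -13.5]],
  [0, [0.0087, 0.0395, 0], [0, 0, -15]],
])

```text
clock: 4.62
ee_pos: [0.4557, 0.1215, 0.121]
tool_rot: [-0.418, 1.57, 0.8]
contact_force: [-4.3, 0.7, 8.5]
gripper_width: 0.002
```

```bash
python3 look.py c
```

```text
4.6167 [0.4557 0.1215 0.121 ] [-4.26  0.68  8.49] 0.002
```

View pics/c.png

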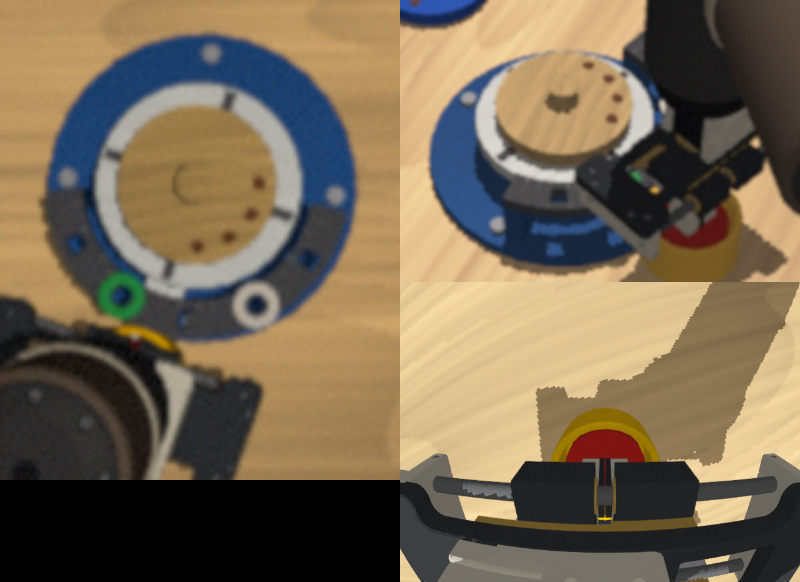

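The table turned about 15° with the fingers and the blank rode along. Second half.

step_arm([
  [0, [0.0015, 0.0038, 0], [0, 0, -1.5]],
  [0, [0.003, 0.0076, 0], [0, 0, -3]],
  [0, [0.0047, 0.0113, 0], [0, 0, -4.5]],
  [0, [0.0064, 0.0149, 0], [0, 0, -6]],
  [0, [0.0082, 0.0185, 0], [0, 0, -7.5]],
  [0, [0.0101, 0.0221, 0], [0, 0, -9]],
  [0, [0.0121, 0.0256, 0], [0, 0, -10.5]],
  [0, [0.0142, 0.0291, 0], [0, 0, -12]],
  [0, [0.0164, 0.0325, 0], [0, 0, -13.5]],
  [0, [0.0187, 0.0359, 0], [0, 0, -15]],
])

```text
clock: 5.6
ee_pos: [0.475, 0.1579, 0.1213]
tool_rot: [-0.262, 1.569, 0.695]
contact_force: [-3.6, 0.0, 8.3]
gripper_width: 0.002
```

step_arm([
  [0, [0, 0, 0], [0, 0, 0]],
  [0, [0, 0, 0], [0, 0, 0]],
  [0, [0, 0, 0], [0, 0, 0]],
  [0, [0, 0, 0], [0, 0, 0]],
  [0, [0, 0, 0], [0, 0, 0]],
  [0, [0, 0, 0], [0, 0, 0]],
  [0, [0, 0, 0], [0, 0, 0]],
  [0, [0, 0, 0], [0, 0, 0]],
  [0, [0, 0, 0], [0, 0, 0]],
  [0, [0, 0, 0], [0, 0, 0]],
])

```text
clock: 6.43
ee_pos: [0.4754, 0.1584, 0.1216]
tool_rot: [-0.236, 1.567, 0.722]
contact_force: [-3.7, 3.1, 8.7]
gripper_width: 0.005
```

```bash
python3 look.py d; python3 - <<'E'
import pickle
from h import *
# disc turn from its dark tick marks on the rim (top view)
for t in('f0','f_a','f_b','f_c','f_d'):
    s,d=pickle.load(open(t+'.pkl','rb')); im=cv2.cvtColor(d['top']['img'],cv2.COLOR_RGB2GRAY).astype(np.float32)
    pol=cv2.warpPolar(im,(60,720),(281.7,257.9),60,cv2.WARP_POLAR_LINEAR)
    pr=pol[:,26:30].mean(1)
    out=[]
    for a0 in (0,90,180,270):
        idx=np.arange(2*a0-20,2*a0+100)%720; v=pr[idx]; k=np.argmin(v); w=np.clip(np.median(v)-v-15,0,None); w[np.abs(np.arange(120)-k)>10]=0
        out.append(((np.arange(120)*w).sum()/w.sum()+2*a0-20)/2)
    print(t,np.round(out,1),np.round(np.mean(out)-135,2))
E
```

```text
6.4333 [0.4754 0.1584 0.1216] [-3.68  3.08  8.69] 0.005
f0 [  2.7  94.4 184.7 273.9] 3.95
f_a [  2.7  94.4 184.7 274. ] 3.96
f_b [  2.8  94.5 185.1 274.1] 4.14
f_c [ 18.4 110.2 200.2 289.1] 19.48
f_d [ 34.  125.9 215.4 304.1] 34.83
```

View pics/d.png

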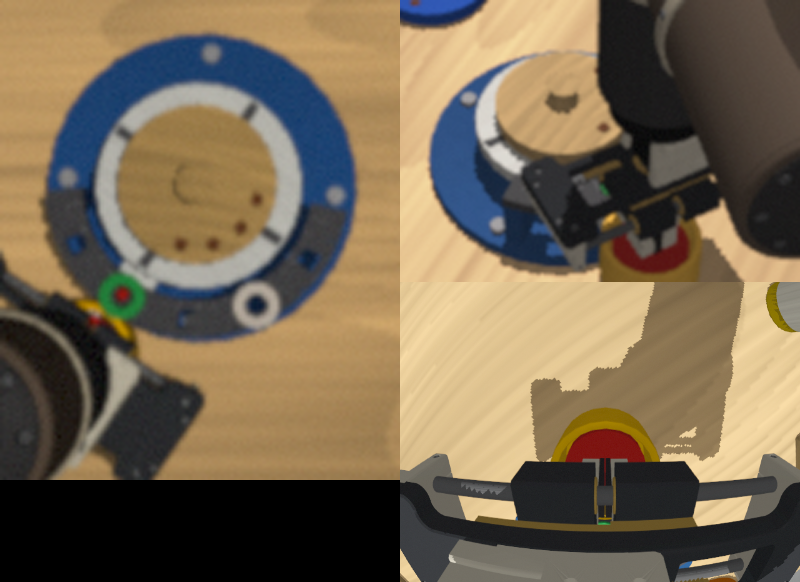

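The disc marks show a turn of 30.8° and the red pin is visible inside the green ring. I'll ease back about 0.6°, then lift.

step_arm([
  [0, [-0.0005, -0.0007, 0], [0, 0, 0]],
  [0, [-0.0009, -0.0014, 0], [0, 0, 0.6]],
  [0, [-0.0009, -0.0014, 0], [0, 0, 0.6]],
  [0, [-0.0009, -0.0014, 0.002], [0, 0, 0.6]],
  [0, [-0.0009, -0.0014, 0.005], [0, 0, 0.6]],
  [0, [-0.0009, -0.0014, 0.01], [0, 0, 0.6]],
  [0, [-0.0009, -0.0014, 0.016], [0, 0, 0.6]],
  [0, [-0.0009, -0.0014, 0.025], [0, 0, 0.6]],
  [0, [-0.0009, -0.0014, 0.045], [0, 0, 0.6]],
  [0, [-0.0009, -0.0014, 0.07], [0, 0, 0.6]],
])

```text
clock: 7.42
ee_pos: [0.4726, 0.155, 0.19]
tool_rot: [2.819, 1.567, -2.497]
contact_force: [0.8, 0.4, -0.2]
gripper_width: 0.005
```

step_arm([
  [0, [0, -0.02, 0.03], [0, 0, 0]],
  [0, [0, -0.05, 0.06], [0, 0, 0]],
  [0, [0, -0.08, 0.08], [0, 0, 0]],
  [0, [0, -0.11, 0.1], [0, 0, 0]],
  [0, [0, -0.145, 0.1], [0, 0, 0]],
  [0, [0, -0.18, 0.1], [0, 0, 0]],
  [0, [0, -0.215, 0.1], [0, 0, 0]],
  [0, [0, -0.25, 0.1], [0, 0, 0]],
  [0, [0, -0.28, 0.1], [0, 0, 0]],
  [0, [0, -0.3, 0.1], [0, 0, 0]],
])

```text
clock: 8.25
ee_pos: [0.4726, -0.1467, 0.2907]
tool_rot: [-2.646, 1.571, -1.679]
contact_force: [-0.3, -0.1, 0.5]
gripper_width: 0.005
```

```bash
python3 look.py e; python3 - <<'E'
import pickle
from h import *
s,d=pickle.load(open('f_e.pkl','rb'));T,S=d['top'],d['side']
for n in('top','side'):
    for a,e in blobs(d[n]['img'],'red',4)[:5]:
        if e: print(n,a,np.round(e[0],1),np.round(e[1],1))
cv2.imwrite('pics/e_top.png',T['img'][:,:,::-1])
E
```

```text
8.25 [ 0.4726 -0.1467  0.2907] [-0.27 -0.07  0.46] 0.005
top 128.0 [244.7 304. ] [ 8.5 26.3]
top 95.0 [119.5 322.9] [10.9 12.4]
top 6.5 [257.6 292.4] [3.  3.8]
side 214.5 [278.5 423.2] [16.7 17.5]
side 148.0 [334.2 326.3] [13.7 23.1]
side 7.5 [328.4 307.6] [3.1 3.8]
```

View pics/e.png

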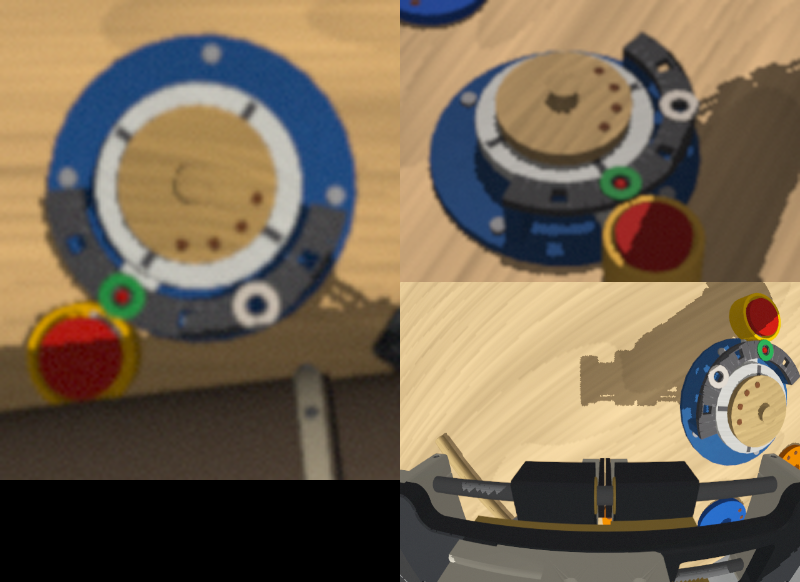

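View pics/e_top.png

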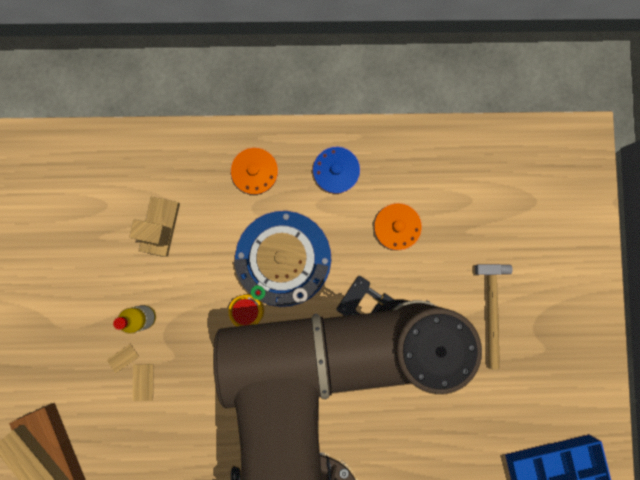

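The pin sits centred in the green ring (top (257.6,292.4) against ring (257.6,292.0)). I'll move the arm well clear to check the pad height properly.

step_arm([
  [0, [0, -0.03, 0], [0, 0, 0]],
  [0, [0, -0.06, 0], [0, 0, 0]],
  [0, [0, -0.09, 0], [0, 0, 0]],
  [0, [0, -0.12, 0], [0, 0, 0]],
  [0, [0, -0.155, 0], [0, 0, 0]],
  [0, [0, -0.19, 0], [0, 0, 0]],
  [0, [0, -0.225, 0], [0, 0, 0]],
  [0, [0, -0.26, 0], [0, 0, 0]],
  [0, [0, -0.29, 0], [0, 0, 0]],
  [0, [0, -0.3, 0], [0, 0, 0]],
])

```text
clock: 9.23
ee_pos: [0.4734, -0.4467, 0.2896]
tool_rot: [2.281, 1.57, -3.036]
contact_force: [0.5, -0.4, -0.4]
gripper_width: 0.01
```

```bash
python3 look.py f; python3 - <<'E'
import pickle
from h import *
s,d=pickle.load(open('f_f.pkl','rb'));T,S=d['top'],d['side']
B={}
for n in('top','side'):
    for k in('red','green'):
        for a,e in blobs(d[n]['img'],k,4)[:5]:
            if e: print(n,k,a,np.round(e[0],1),np.round(e[1],1)); B.setdefault((n,k),[]).append(e[0])
def near(n,k,p): return min(B[n,k],key=lambda q:np.hypot(q[0]-p[0],q[1]-p[1]))
for nm,k,a,b in(('pad','red',(245,310),(347,328)),('pin','red',(257,292),(328,307)),('ring','green',(257,292),(328,307))):
    pa,pb=near('top',k,a),near('side',k,b); print(nm,*[np.round(v,4) for v in tri(T,pa,S,pb)])
s0,d0=pickle.load(open('f0.pkl','rb'))
for n in('top','side'):
    D=cv2.absdiff(d[n]['img'],d0[n]['img']).max(2); m=D.copy()
    t=d[n]['img']
    cv2.imwrite(f'pics/f_{n}.png',np.hstack([cv2.resize(t,(400,300)),cv2.resize(cv2.cvtColor(m,cv2.COLOR_GRAY2RGB),(400,300))])[:,:,::-1])
E
```

```text
9.2333 [ 0.4734 -0.4467  0.2896] [ 0.49 -0.4  -0.38] 0.01
top red 463.0 [244.8 311.3] [24.5 25.7]
top red 94.0 [119.5 322.8] [10.8 12.4]
top red 6.5 [257.6 292.4] [3.  3.8]
top green 131.0 [257.5 292. ] [12.5 14.7]
side red 651.5 [342.6 329.2] [26.5 32.8]
side red 213.5 [278.4 423.2] [16.4 17.7]
side red 7.5 [328.4 307.6] [3.1 3.8]
side green 159.5 [328.4 307.7] [13.5 17.1]
pad [0.4747 0.1567 0.0675] 0.003
pin [0.5193 0.1256 0.0716] 0.0037
ring [0.5197 0.1257 0.0714] 0.0027
```

View pics/f.png

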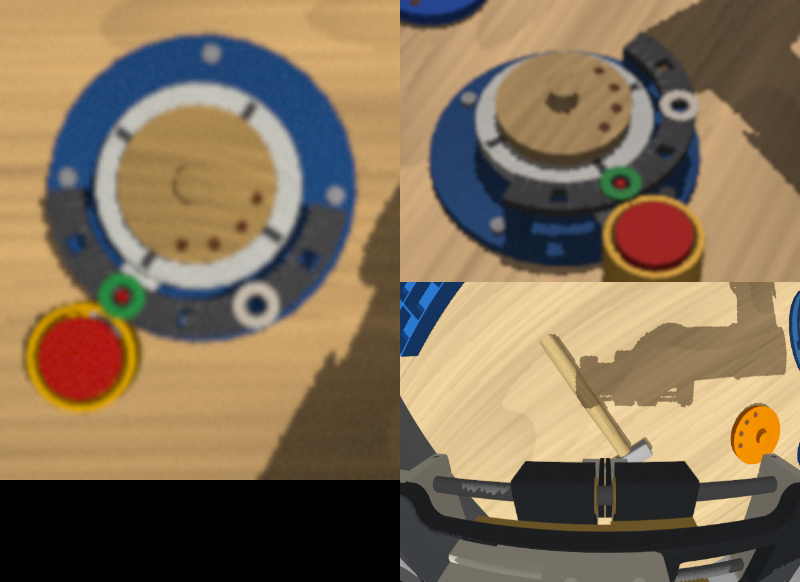

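View pics/f_top.png

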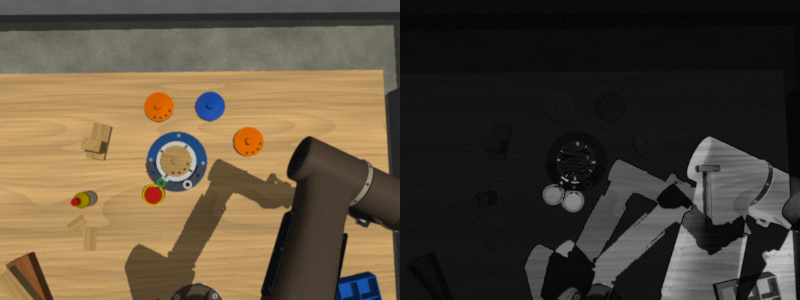

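View pics/f_side.png

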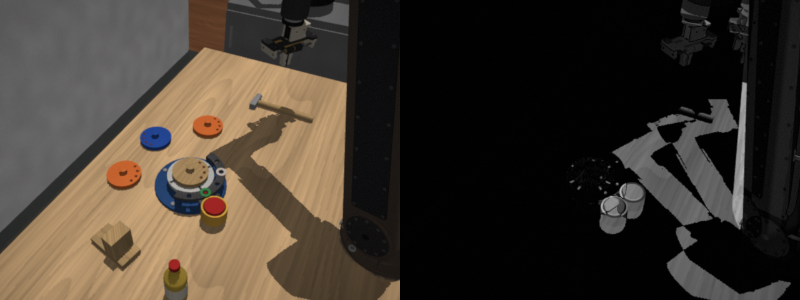

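```bash
python3 -c "
from bench import r
print(r.sign_off())"
```

```text
the job is handed in; nothing more can be done
None
```

The table now stands in the green-ring hole with the locking pin up, and I handed the job in at about 9.2 s of the 35 s allowed. `sign_off()` gives no verdict.

**What I did:** I pressed the pad in about 15 mm with the closed fingertips (about 8.5 N) and swung the table 30° clockwise to the hole with the green ring. Then I eased back about 0.6°, because the disc marks read 30.8°. I lifted straight up and moved the arm clear.

**Last checks:**
- **Pin:** it measured at (0.519, 0.126, 0.072), within 1 mm of the green ring's centre in both views.
- **Pad:** its top measured 67.5 mm high, against 68.1 mm before the move by the same method. It is fully up, within that method's error of about 2–3 mm.
- **Lid blank:** it rode along and still looks centred on the disc.
- **Bystanders:** before-and-after images show no change to the glue bottle, the bracket or the look-alike blanks. The hammer is where it was in the side view; the arm covers it in the last top view.

**Disagreement:** the top and side views differed by about 3 mm throughout. That is in line with the stated calibration and did not affect the fit.

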